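# Nest the clean beakers, then open the dry chest and hold its lid

### The job

Help me put the clean beakers away in the dry-storage chest. They stand mouth down, so nest them that way where the smallest stands: the middle one over the smallest, then the largest over both, each set down on the bench, not dropped. Then lift the chest's lid for me by its bar handle: before touching the release button, tug the lid up to learn whether its latch has caught; if it has, press the button fully in and lift again; raise the lid to about 45 degrees or more and finish still holding it up by the handle, since it falls shut when let go, leaving the other things on the bench where they are.

Things in the scene. Friction and masses are not known exactly. Their poses are not given: they have to be found in the camera images.
- beaker_s_center (a point): centre (half-way up, 25 mm above the bench at the start) of the smallest of three plain white plastic beakers, standing mouth down: 34 mm across, 50 mm tall, wall 2.5 mm, closed flat end 3 mm thick on top; z points up. About 22 g. The beakers' places are exchanged from start to start.
- beaker_m_center (a point): centre (half-way up, 35 mm above the bench) of the middle beaker, mouth down: 50 mm across, 70 mm tall, wall 2.5 mm (45 mm inside, so 5.5 mm free all round the smallest), closed end 3 mm thick on top; z points up. About 45 g.
- beaker_l_center (a point): centre (half-way up, 46 mm above the bench) of the largest beaker, mouth down: 68 mm across, 92 mm tall, wall 2.5 mm (63 mm inside, so 6.5 mm free all round the middle one), closed end 3 mm thick on top; z points up. About 85 g.
- chest: the dry-storage chest, a fixed white painted steel box 240 mm deep (its x), 280 mm wide (its y), 110 mm high without its lid; origin at the centre of its underside, its x axis points from the front (latch and handle side, towards the robot) to the back (hinge side), z up. A grey latch housing 44 mm deep and 74 mm wide is fixed to the middle of its front, its top 115 mm above the bench. The chest cannot be shifted.
- lid (a joint): angle of the chest's lid about its hinge on the far edge: 0 shut, grows as the front edge rises, stop at 1.3 rad. The lid (14 mm thick, 0.45 to 0.9 kg) falls shut by itself from anywhere; lifting it at the handle takes about 3 to 5 N. If the latch inside has caught, the lid rises only about 4 mm at the front (0.017 rad) and then stops hard; if not, it simply lifts. Both look the same with the lid shut.
- lid_handle (a point): middle of the steel bar handle on top of the lid near its front edge: a round bar 10 mm thick, along the chest's y, 100 mm free between its two posts, its axis 35 mm above the lid's top face (159 mm above the bench when shut) and, with the lid shut, 215 mm in front of and 49 mm above the hinge axis. Being round, it can turn between fingers that pinch it across (closing along the chest's x), so these may keep pointing down.
- lid_hinge (a point): middle of the lid's hinge axis, which runs along the chest's y at the top of its back edge, 110 mm above the bench.
- release (a joint): travel of the latch's release button: 0 is out (every start), 0.006 m fully in. It moves straight down against about 5 N of friction and stays in once pressed. Fully in, it trips the latch, which then stays open. It starts out whether the latch has caught or not.
- release_top (a point): centre of the top of the grey round release button, 26 mm across, standing 10 mm above the latch housing (125 mm above the bench when out), in front of the middle of the handle; pressed downwards.
- petri_dish: bystander: closed glass dish, 60 mm across, 15 mm tall, among the beakers; origin under its centre.
- wafer_box: bystander: flat round grey wafer box, 116 mm across, 20 mm tall; origin under its centre.
- mask_box: bystander: flat black photomask box, 140 x 140 x 22 mm; origin under its centre.
- wash_bottle: bystander: white wash bottle, 64 mm across, about 200 mm tall with its spout; origin under its centre.
- tweezers: bystander: steel tweezers lying flat, 130 mm long, 8 mm tall; origin in their middle at bench height.
- slide_case: bystander: black slide case, 100 x 75 x 30 mm; origin under its centre.
Things that resemble listed ones, but are neither listed nor needed, are in the scene too. What is shaped like the part that bears beaker_l_center but orange is not meant. What is shaped like the part that bears beaker_s_center but pink is not meant.

How it is judged (in metres and radians):
On the way, in this order (a step that is already met when the one before it is completed fails the run):
1. the middle beaker stands mouth down on the bench over the smallest (height (world z) of beaker_s_center between 0.02 and 0.03 m and angle between each of beaker_s_center, beaker_m_center's own z axis and vertical below 0.1 rad and height (world z) of beaker_m_center between 0.03 and 0.04 m and horizontal distance between beaker_m_center and beaker_s_center below 0.009 m), for 0.2 s.
2. the largest beaker stands mouth down on the bench over the other two (all of step 1 and height (world z) of beaker_l_center between 0.041 and 0.051 m and angle between beaker_l_center's own z axis and vertical below 0.1 rad and horizontal distance between beaker_l_center and beaker_m_center below 0.01 m), for 0.2 s.
3. the lid is tugged up (2 mm at its front or more) while the release button is still out (value of joint lid above 0.008 rad and value of joint release below 0.002 m), for 0.1 s.
At the end, for the whole second after the job is handed in: The lid is held still by the fingers, open by at least 0.70 rad (40 degrees), and leans on nothing else; the three beakers stand mouth down on the bench nested in one another (heights within 5 mm, centres within 9 to 10 mm, upright within 0.1 rad), the smallest within 50 mm of its first place (all of step 2 and value of joint lid above 0.7 rad and velocity of joint lid between -0.1 and 0.1 rad/s and contact force between the fingers and lid above 1 N and contact force between lid and petri_dish below 0.1 N and contact force between lid and wafer_box below 0.1 N and contact force between lid and mask_box below 0.1 N and contact force between lid and wash_bottle below 0.1 N and contact force between lid and tweezers below 0.1 N and contact force between lid and slide_case below 0.1 N and distance of beaker_s_center from where it was at the start of the episode below 0.05 m); the arm keeps its last pose, push and grip.
It fails at once if a beaker is dropped: it falls at more than 0.6 m/s with no finger on it ((linear speed of beaker_m above 0.6 m/s and contact force between the fingers and beaker_m below 0.05 N) or (linear speed of beaker_l above 0.6 m/s and contact force between the fingers and beaker_l below 0.05 N)).
It fails at once if a bystander is pushed more than 30 mm away or knocked over (distance of any of petri_dish, wafer_box, mask_box, wash_bottle, tweezers, slide_case from where it was at the start of the episode above 0.03 m or angle between any of petri_dish, wafer_box, mask_box, wash_bottle, tweezers, slide_case's own z axis and vertical above 0.5 rad).
It also fails if it takes over 67 s, if anything falls off the work surface, if the arm or the gripper's body presses on something with over 40 N, if the wrist force passes 120 N, or if a joint passes its speed limit or range.

### The arm

A 6-joint arm with a two-finger parallel gripper is mounted at the origin on the work surface. World frame = base frame: x ahead of the robot, y to its left, z up, the work surface at z = 0. Lengths are in mm, angles in rad, forces in N, time in s.
With the tool pointing down it reaches from about 350 to 975 mm from the base axis. Payload 7.1 kg.
Tool frame: the origin (TCP) lies at the very end of the fingers, on their centre line; the grasp point (between the pads) lies ctrl.hold_point_z behind it (ctrl.hold_point_z is the distance from the TCP to the grasp point, in mm); z points along the fingers, y is the line along which they close (so a half turn about z gives the same grasp; the last joint's range is limited). The gripper opens to 88 mm and grips with 3 to 60 N. Pads are 20 mm wide; open, the fingers measure 115 mm over their backs; the gripper's body (75 mm by 178 mm) begins 61 mm behind the grasp point.
Start: joints at [1.183, 0.423, 1.63, -0, 1.089, -0.019], TCP at [225.278, 582.97, 222.675] pointing down, gripper open.
Joint ranges: [-3, 3], [-0.9, 2.11], [0.09, 2.58], [-1.31, 4.45], [0.11, 2.69], [-2.54, 2.54]. Speed limits (rad/s): [2.39, 2.39, 3.01, 3.14, 3.14, 3.14].

### API

Orientations are given as a rotation vector (axis times angle).
In Python, from workcell import ctrl gives the robot as it stands. The module is installed in compiled form; this text tells all that it offers.
- The arm moves only by the shell command python3 -m creep 'ROWS'. ROWS is JSON, a list of rows, each an object with "translation": the shift along the tool's x, y, z in mm, a list of three; "angular": the turn, a rotation vector about the tool's x, y, z in rad, a list of three; "jaw": the opening, from 0 (shut) to 1 (fully open). A call has exactly 8 rows; each row is the pose to reach, as a shift and turn from the pose commanded when the call began, along the tool's axes at that moment; what a row does not reach only later rows make up. A row lasts 1/8 s, in which the tool goes at most 62.5 mm and 10.7 degrees, less where a joint would pass 70% of its speed; a pose out of reach is approached as far as the arm can. A call with a gripper value outside its range is refused whole. The fingers move at their own pace and stop on an object; the grip force is fixed at half the most. Time passes only in rows, so rows that repeat a pose let the fingers close, or fill a call up. It gives the time, the measured TCP pose, the force, the opening and the grip force at its end, in the units of the state.
- ctrl.get_obs(): the state, without advancing time (a new reading comes with each control period).
- ctrl.get_image(name): name is "side" or "top" or "wrist"; returns the picture (384x512x3 uint8, red, green, blue); there is no depth.
- ctrl.camera_info(name): a dict with "camera_matrix" (3x3 intrinsics, pixels), "world_from_camera" (4x4, takes a point from camera to world coordinates). Camera axes: x right, y up, looking along -z (the intrinsics and any distortion apply to the point x, -y, -z); pixel columns grow to the right and rows downward; lengths in mm; the calibration is good to about 2 mm. A picture is of the moment at which its call begins: read the wrist's pose just before it. camera_info takes no time and is no camera call; for the wrist camera it gives the pose at the moment of the call.
- ctrl.close_job(): hands the job in; it is judged then, once.
Trained networks look in the newest picture that a camera, given by its name, has taken for a name from the list of things; names that differ only in an ending like _2 or _b are one class to them, and where a whole thing is asked for, a point or a joint stands for the part that bears it (a point fixed in the world has none). Each returns a list of dicts, best first, with "score" (0 to 1); they miss things now and then, are a little off and sometimes report something else, mostly with a low value. They report only what shows in the picture. A call takes as long as a camera call. They do not tell look-alikes from the thing itself.
- ctrl.look_for(camera, label): "rect" ([left, top, right, bottom] in pixels, round what is visible of it).
The state is a dict: "t": time; "qpos": joint angles; "qvel": joint speeds; "joint_torque": joint torques, N m; "ee_pos": TCP position; "orientation": TCP orientation; "ft_force": force on the tool from outside, world axes, zero at the start; "moment": the same for the moment, N m; "width": finger opening in mm; "grasp_force": force on a finger pad.
Only numpy, scipy, OpenCV 4.12 (cv2) and the standard library are available. Lean on these libraries where they do the work, as an engineer would, in place of code of your own. Each camera call takes 0.05 s, during which the arm holds its last target. There are 200 camera calls.

## Working session

There is one attempt and no reset: what is moved stays moved. The work goes in short steps, Python scripts to look and compute and a shell command to move; the robot and the scene stay as the last step left them, time stands still between calls to the robot, and variables do not carry over. Pictures are saved under pics/ and viewed, at most 10 in all, crops included, and the job is handed in when it is done.

```bash
mkdir -p pics; cat > h.py <<'E'
import numpy as np, cv2
from workcell import ctrl
from scipy.spatial.transform import Rotation as R
def ray(cam,u,v,z,info=None):
    i=info or ctrl.camera_info(cam); K=np.array(i["camera_matrix"]); T=np.array(i["world_from_camera"])
    d=np.linalg.solve(K,[u,v,1]); d=T[:3,:3]@np.array([d[0],-d[1],-d[2]]); o=T[:3,3]
    return o+d*(z-o[2])/d[2]
def proj(cam,p,info=None):
    i=info or ctrl.camera_info(cam); K=np.array(i["camera_matrix"]); T=np.array(i["world_from_camera"])
    c=T[:3,:3].T@(np.array(p)-T[:3,3]); q=K@np.array([c[0],-c[1],-c[2]]); return q[:2]/q[2]
def save(cam,name):
    im=np.array(ctrl.get_image(cam)); cv2.imwrite("pics/"+name,im[:,:,::-1]); return im
E
python3 - <<'E'
from h import *
np.set_printoptions(precision=1,suppress=True)
a=save("top","top1.png"); b=save("side","side1.png")
cv2.imwrite("pics/both.png",cv2.resize(np.vstack([a,b])[:,:,::-1],None,fx=.78,fy=.78))
for c in("top","side"):
  print(c,ctrl.camera_info(c)["world_from_camera"],ctrl.camera_info(c)["camera_matrix"])
  for l in ["beaker_s_center","beaker_m_center","beaker_l_center","lid_handle","release_top","chest","petri_dish","wash_bottle"]:
    print(l,[(np.round(r["rect"]).tolist(),round(r["score"],2)) for r in ctrl.look_for(c,l)[:4]])
o=ctrl.get_obs();print(o,ctrl.hold_point_z)
E
```

```text
top [[   0.1    1.    -0.2  304.4]
 [  -1.     0.1   -0.   -25.7]
 [   0.     0.2    1.  1118.5]
 [   0.     0.     0.     1. ]] [[347.5   0.  251.4]
 [  0.  347.5 189.9]
 [  0.    0.    1. ]]
beaker_s_center [([138.0, 226.0, 148.0, 234.0], 0.7), ([138.0, 195.0, 152.0, 204.0], 0.68), ([392.0, 228.0, 446.0, 260.0], 0.2)]
beaker_m_center [([191.0, 195.0, 210.0, 214.0], 0.75)]
beaker_l_center [([217.0, 115.0, 241.0, 148.0], 0.79), ([179.0, 144.0, 209.0, 174.0], 0.67)]
lid_handle [([251.0, 123.0, 352.0, 206.0], 0.84)]
release_top [([139.0, 194.0, 150.0, 208.0], 0.47)]
chest [([251.0, 121.0, 351.0, 223.0], 0.93)]
petri_dish [([164.0, 176.0, 183.0, 197.0], 0.71)]
wash_bottle [([393.0, 228.0, 447.0, 257.0], 0.71)]
side [[  -0.9    0.2   -0.3  170. ]
 [  -0.3   -0.5    0.8 1031.6]
 [   0.     0.9    0.5  753.9]
 [   0.     0.     0.     1. ]] [[444.1   0.  251.7]
 [  0.  444.1 193.8]
 [  0.    0.    1. ]]
beaker_s_center [([250.0, 292.0, 267.0, 319.0], 0.74)]
beaker_m_center [([240.0, 232.0, 254.0, 268.0], 0.77)]
beaker_l_center [([180.0, 219.0, 211.0, 260.0], 0.89), ([166.0, 196.0, 188.0, 234.0], 0.8)]
lid_handle [([188.0, 142.0, 271.0, 197.0], 0.86)]
release_top []
chest [([184.0, 142.0, 292.0, 228.0], 0.8)]
petri_dish [([202.0, 265.0, 225.0, 285.0], 0.83)]
wash_bottle []
{'t': 0.9, 'qpos': array([ 1.2,  0.4,  1.6,  0. ,  1.1, -0. ]), 'qvel': array([ 0., -0.,  0.,  0.,  0., -0.]), 'joint_torque': array([  0. , -54.5, -27.4,   0.1,   0. ,  -0. ]), 'ee_pos': array([225.3, 583. , 222.7]), 'orientation': array([0.6, 3.1, 0. ]), 'ft_force': array([-0. ,  0.3, -1.2]), 'moment': array([-0.,  0., -0.]), 'grasp_force': 0.0, 'width': 87.81899053362113} 18.700000000000003
```

View pics/both.png

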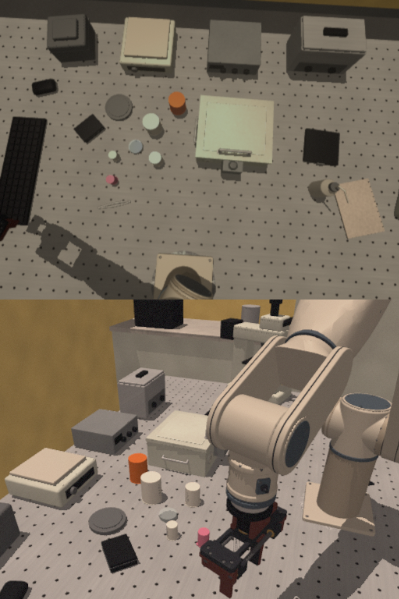

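Large: white px (194,159), orange (229,131) is the look-alike. Small: white (145,199), pink (143,230) is the look-alike. Middle: (200,204). I'll check them in one crop.

```bash
python3 - <<'E'
from h import *
np.set_printoptions(precision=1,suppress=True)
a=cv2.imread("pics/top1.png"); 
cv2.imwrite("pics/crop1.png",cv2.resize(a[105:245,115:370],None,fx=3.1,fy=3.1,interpolation=cv2.INTER_CUBIC))
for n,(u,v),z in [("s",(145,199.5),50),("m",(200,204),70),("l",(194,159),92),("petri",(173.5,186.5),15),("orange",(227,128),92),("pink",(143,230),50)]:
  print(n,ray("top",u,v,z))
for n,(u,v),z in [("s",(258.5,297),50),("m",(247,237),70),("l",(195,225),92)]:
  print("side",n,ray("side",u,v,z))
for n in "s","m","l": pass
i=ctrl.camera_info("wrist"); print(i["world_from_camera"],i["camera_matrix"])
o=ctrl.get_obs(); print(R.from_rotvec(o["orientation"]).as_matrix())
E
```

```text
s [470.9 311.9  50. ]
m [464.7 136.6  70. ]
l [599.5 164.6  92. ]
petri [524.9 236.2  15. ]
orange [706.6  71.3  92. ]
pink [376.3 306.2  50. ]
side s [383.4 315.2  50. ]
side m [474.5 133.3  70. ]
side l [610.9 158.4  92. ]
[[  0.4  -0.9  -0.3 152.7]
 [  0.9   0.3   0.1 611. ]
 [ -0.   -0.3   1.  385.7]
 [  0.    0.    0.    1. ]] [[330.3   0.  255.4]
 [  0.  330.3 192.1]
 [  0.    0.    1. ]]
[[-0.9  0.4  0. ]
 [ 0.4  0.9  0. ]
 [ 0.   0.  -1. ]]
```

View pics/crop1.png

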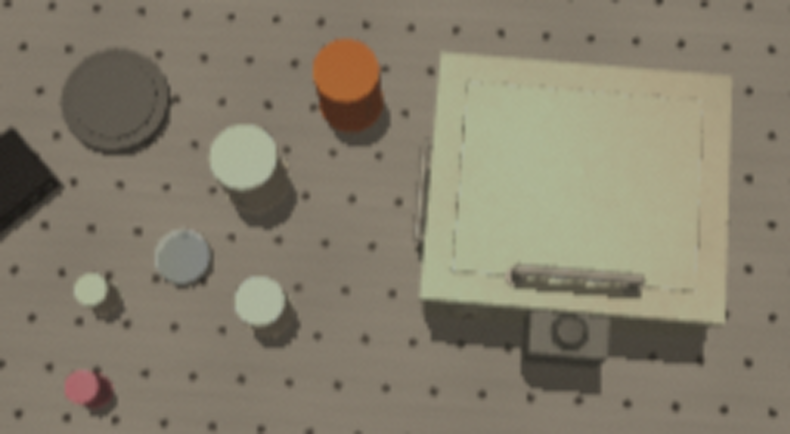

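Small white at crop (91,289), middle (260,301), large white (243,156); pink (83,387) and orange (347,71) are rejected. Petri dish (182,256), handle (577,277), button (570,331).

```bash
cat >> h.py <<'E'
def tool_shift(p):
    o=ctrl.get_obs(); M=R.from_rotvec(o["orientation"]).as_matrix(); return M.T@(np.array(p)-o["ee_pos"])
E
python3 - <<'E'
from h import *
np.set_printoptions(precision=2,suppress=True)
c=lambda u,v:((u+.5)/3.1+115-.5,(v+.5)/3.1+105-.5)
P={}
for n,p,z in [("s",(91,289),50),("m",(260,301),70),("l",(243,156),92),("petri",(182,256),15),("hl",(515,274),159),("hr",(640,281),159),("btn",(570,329),125),("cFL",(422,298),124),("cFR",(722,322),124),("cBL",(440,54),124),("cBR",(731,76),124)]:
  P[n]=ray("top",*c(*p),z); print(n,P[n])
print("yaw",np.arctan2(*( (P["hl"]-P["hr"])[[0,1]]*[-1,1])), np.arctan2(*((P["cFL"]-P["cFR"])[[0,1]]*[-1,1])))
o=ctrl.get_obs();print(R.from_rotvec(o["orientation"]).as_matrix(),o["qpos"])
print("to m",tool_shift([P["m"][0],P["m"][1],222]))
E
```

```text
s [475.81 315.64  50.  ]
m [471.37 141.7   70.  ]
l [612.05 168.71  92.  ]
petri [522.41 236.34  15.  ]
hl [ 496.82 -101.06  159.  ]
hr [ 497.67 -214.59  159.  ]
btn [ 454.84 -157.26  125.  ]
cFL [475.35 -17.93 124.  ]
cFR [ 470.69 -298.85  124.  ]
cBL [718.94 -20.06 124.  ]
cBR [ 714.74 -305.7   124.  ]
yaw 0.00745260727794461 -0.016594523238585717
[[-0.93  0.36  0.  ]
 [ 0.36  0.93  0.  ]
 [ 0.    0.   -1.  ]] [ 1.18  0.42  1.63  0.    1.09 -0.02]
to m [-388.63 -322.91    0.68]
```

```bash
python3 -m creep '[{"translation":[-56,-34,0],"angular":[0,0,0.17],"jaw":1},{"translation":[-112,-68,0],"angular":[0,0,0.34],"jaw":1},{"translation":[-168,-102,0],"angular":[0,0,0.51],"jaw":1},{"translation":[-224,-136,0],"angular":[0,0,0.68],"jaw":1},{"translation":[-280,-170,0],"angular":[0,0,0.85],"jaw":1},{"translation":[-336,-204,0],"angular":[0,0,1.02],"jaw":1},{"translation":[-397,-240,0],"angular":[0,0,1.2],"jaw":1},{"translation":[-397,-240,0],"angular":[0,0,1.2],"jaw":1}]'
python3 - <<'E'
from h import *
np.set_printoptions(precision=3,suppress=True)
i=ctrl.camera_info("wrist"); save("wrist","w1.png")
o=ctrl.get_obs();print(o["ee_pos"],R.from_rotvec(o["orientation"]).as_matrix(),o["qpos"])
for l,z in [("beaker_s_center",50),("beaker_m_center",70),("beaker_l_center",92),("petri_dish",15)]:
  print(l,[(np.round(r["rect"]).tolist(),round(r["score"],2)) for r in ctrl.look_for("wrist",l)[:4]])
for n,p in [("s",[475.81,315.64,50]),("m",[471.37,141.7,70]),("l",[612,168.7,92]),("petri",[522,236,15])]: print(n,proj("wrist",p,i))
E
```

```text
t: 1.9
ee_pos: [510.9, 213.4, 222.9]
orientation: [2.224, 2.218, 0.001]
ft_force: [0.7, -0.1, -0.2]
width: 87.7
grasp_force: 0.0
[511.962 212.305 222.899] [[ 0.002  1.     0.002]
 [ 1.    -0.002 -0.001]
 [-0.001  0.002 -1.   ]] [ 0.372  0.319  1.788 -0.001  1.033  0.375]
beaker_s_center [([202.0, 49.0, 241.0, 88.0], 0.88), ([103.0, 53.0, 150.0, 91.0], 0.79), ([243.0, 116.0, 293.0, 169.0], 0.34)]
beaker_m_center [([196.0, 202.0, 246.0, 265.0], 0.69)]
beaker_l_center [([312.0, 171.0, 398.0, 252.0], 0.96), ([386.0, 245.0, 455.0, 298.0], 0.7)]
petri_dish [([243.0, 119.0, 292.0, 168.0], 0.83)]
s [217.666  67.324]
m [217.25  243.182]
l [360.385 226.925]
petri [264.635 145.127]
```

View pics/w1.png

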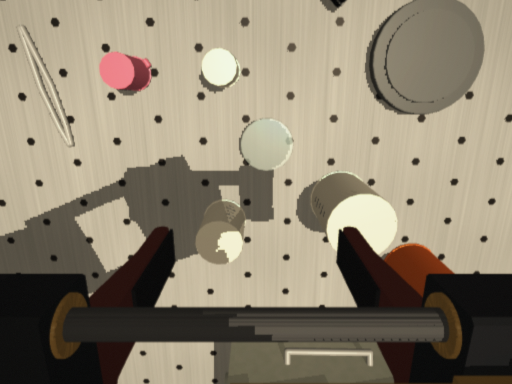

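S top at (219,67), M top (219,242), L top (362,226), matching the predictions from the top camera to ~2 px; pink (117,70) and orange (425,265) are the look-alikes.

```bash
python3 - <<'E'
from h import *
np.set_printoptions(precision=1,suppress=True)
for n,p,z in [("s",(219.5,67.3),50),("m",(219.5,242.3),70),("l",(362.5,226),92),("petri",(266.5,144),15)]: print(n,ray("wrist",*p,z))
print(ctrl.get_obs()["ee_pos"])
E
```

```text
s [474.6 318.5  50. ]
m [471.7 145.7  70. ]
l [611.5 173.4  92. ]
petri [521.4 240.4  15. ]
[508.6 216.4 222.6]
```

```bash
python3 -m creep '[{"translation":[-37,-18,20],"angular":[0,0,0],"jaw":1},{"translation":[-74,-36,40],"angular":[0,0,0],"jaw":1},{"translation":[-74,-36,70],"angular":[0,0,0],"jaw":1},{"translation":[-74,-36,120],"angular":[0,0,0],"jaw":1},{"translation":[-74,-36,120],"angular":[0,0,0],"jaw":1},{"translation":[-74,-36,120],"angular":[0,0,0],"jaw":1},{"translation":[-74,-36,120],"angular":[0,0,0],"jaw":1},{"translation":[-74,-36,120],"angular":[0,0,0],"jaw":1}]'
python3 - <<'E'
from h import *
np.set_printoptions(precision=1,suppress=True)
for k in range(2):
  i=ctrl.camera_info("wrist"); o=ctrl.get_obs(); a=save("wrist",f"w2{k}.png"); print(o["ee_pos"],o["qvel"],i["world_from_camera"][:3,3])
for l,z in [("beaker_s_center",50),("beaker_m_center",70),("petri_dish",15)]:
  for r in ctrl.look_for("wrist",l)[:2]:
    q=r["rect"]; print(l,np.round(q),round(r["score"],2),ray("wrist",(q[0]+q[2])/2,(q[1]+q[3])/2,z,i))
E
```

```text
t: 3.15
ee_pos: [474.1, 142.3, 104.1]
orientation: [2.218, 2.223, 0.004]
ft_force: [0.3, -0.0, 0.7]
width: 87.7
grasp_force: 0.0
[474.1 142.3 104.1] [-0.  0.  0. -0. -0.  0.] [473.8 220.2 267.1]
[473.9 142.2 103.8] [-0.  0.  0.  0. -0. -0.] [473.7 220.1 266.8]
beaker_m_center [215. 165. 291. 255.] 0.62 [472.9 149.9  70. ]
petri_dish [286.  25. 366. 110.] 0.6 [525.1 238.1  15. ]
petri_dish [212. 163. 292. 255.] 0.34 [472.  131.1  15. ]
```

View pics/w21.png

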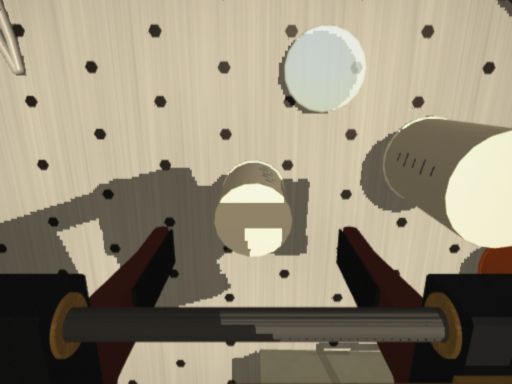

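M's top is centred at about (253,219), between the fingers.

```bash
python3 - <<'E'
from h import *
for p in [(253,219),(253,218)]: print(ray("wrist",*p,70))
print(ctrl.get_obs()["ee_pos"])
E
```

```text
[472.28626526 143.72348689  70.        ]
[472.28636689 144.40135421  70.        ]
[473.3833696  141.90467563 103.00396754]
```

```bash
python3 -m creep '[{"translation":[1.5,-1,25],"angular":[0,0,0],"jaw":1},{"translation":[1.5,-1,50],"angular":[0,0,0],"jaw":1},{"translation":[1.5,-1,73],"angular":[0,0,0],"jaw":1},{"translation":[1.5,-1,73],"angular":[0,0,0],"jaw":1},{"translation":[1.5,-1,73],"angular":[0,0,0],"jaw":0.3},{"translation":[1.5,-1,73],"angular":[0,0,0],"jaw":0.3},{"translation":[1.5,-1,73],"angular":[0,0,0],"jaw":0.3},{"translation":[1.5,-1,73],"angular":[0,0,0],"jaw":0.3}]'
```

```text
t: 4.4
ee_pos: [472.5, 143.5, 30.1]
orientation: [2.219, 2.223, 0.001]
ft_force: [-0.2, -0.4, -0.7]
width: 51.5
grasp_force: 0.0
```

```bash
python3 -m creep '[{"translation":[0,0,0],"angular":[0,0,0],"jaw":0.3},{"translation":[0,0,0],"angular":[0,0,0],"jaw":0.3},{"translation":[0,0,-30],"angular":[0,0,0],"jaw":0.3},{"translation":[0,0,-60],"angular":[0,0,0],"jaw":0.3},{"translation":[20,0,-80],"angular":[0,0,0],"jaw":0.3},{"translation":[60,0,-80],"angular":[0,0,0],"jaw":0.3},{"translation":[100,0,-80],"angular":[0,0,0],"jaw":0.3},{"translation":[100,0,-80],"angular":[0,0,0],"jaw":0.3}]'
python3 - <<'E'
from h import *
np.set_printoptions(precision=1,suppress=True)
for k in range(3):
  i=ctrl.camera_info("wrist"); o=ctrl.get_obs(); a=save("wrist",f"w3{k}.png")
print(o["ee_pos"],o["width"],o["grasp_force"])
for l,z in [("beaker_s_center",50),("petri_dish",15)]:
  for r in ctrl.look_for("wrist",l)[:2]:
    q=r["rect"]; print(l,np.round(q),round(r["score"],2),ray("wrist",(q[0]+q[2])/2,(q[1]+q[3])/2,z,i))
E
```

```text
t: 5.4
ee_pos: [472.1, 245.5, 109.7]
orientation: [2.216, 2.227, 0.002]
ft_force: [-0.4, -0.8, -0.4]
width: 50.4
grasp_force: 30.0
[471.4 243.2 109.3] 49.95837351774133 29.999798610806465
beaker_s_center [236.  75. 290. 129.] 0.86 [476.6 316.   50. ]
beaker_s_center [ 92.  78. 160. 131.] 0.62 [387.4 314.2  50. ]
petri_dish [283. 165. 352. 234.] 0.56 [522.8 238.5  15. ]
```

View pics/w32.png

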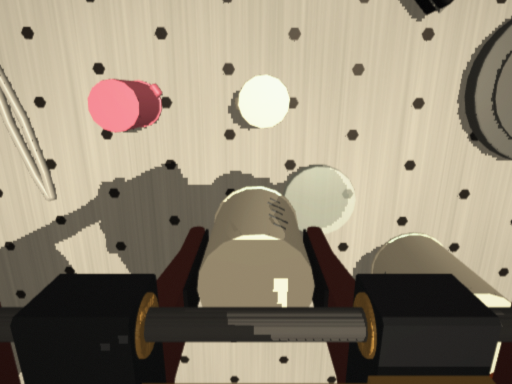

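S's top at (264,102) → (476.6, 316.0), fits earlier estimate; M hangs upright in the jaws.

```bash
python3 -m creep '[{"translation":[36,3,0],"angular":[0,0,0],"jaw":0.3},{"translation":[72.5,5,0],"angular":[0,0,0],"jaw":0.3},{"translation":[72.5,5,0],"angular":[0,0,0],"jaw":0.3},{"translation":[72.5,5,0],"angular":[0,0,0],"jaw":0.3},{"translation":[72.5,5,20],"angular":[0,0,0],"jaw":0.3},{"translation":[72.5,5,40],"angular":[0,0,0],"jaw":0.3},{"translation":[72.5,5,60],"angular":[0,0,0],"jaw":0.3},{"translation":[72.5,5,60],"angular":[0,0,0],"jaw":0.3}]'
python3 -m creep '[{"translation":[0,0,7],"angular":[0,0,0],"jaw":0.3},{"translation":[0,0,14],"angular":[0,0,0],"jaw":0.3},{"translation":[0,0,19],"angular":[0,0,0],"jaw":0.3},{"translation":[0,0,19.5],"angular":[0,0,0],"jaw":0.3},{"translation":[0,0,19.5],"angular":[0,0,0],"jaw":0.3},{"translation":[0,0,19.5],"angular":[0,0,0],"jaw":0.3},{"translation":[0,0,19.5],"angular":[0,0,0],"jaw":0.3},{"translation":[0,0,19.5],"angular":[0,0,0],"jaw":0.3}]'
```

```text
t: 6.65
ee_pos: [475.8, 314.4, 48.1]
orientation: [-2.22, -2.222, 0.006]
ft_force: [-0.2, -0.5, 0.3]
width: 50.2
grasp_force: 30.0
t: 7.65
ee_pos: [476.9, 315.9, 30.2]
orientation: [2.219, 2.224, 0.0]
ft_force: [-0.5, -0.1, 0.0]
width: 50.3
grasp_force: 30.0
```

```bash
python3 -m creep '[{"translation":[0,0,0],"angular":[0,0,0],"jaw":1},{"translation":[0,0,0],"angular":[0,0,0],"jaw":1},{"translation":[0,0,0],"angular":[0,0,0],"jaw":1},{"translation":[0,0,0],"angular":[0,0,0],"jaw":1},{"translation":[0,0,-25],"angular":[0,0,0],"jaw":1},{"translation":[0,0,-55],"angular":[0,0,0],"jaw":1},{"translation":[0,0,-85],"angular":[0,0,0],"jaw":1},{"translation":[0,0,-110],"angular":[0,0,0],"jaw":1}]'
python3 -m creep '[{"translation":[-29,27,0],"angular":[0,0,0],"jaw":1},{"translation":[-58,54,0],"angular":[0,0,0],"jaw":1},{"translation":[-87,81,0],"angular":[0,0,0],"jaw":1},{"translation":[-116,108,0],"angular":[0,0,0],"jaw":1},{"translation":[-145,136,0],"angular":[0,0,0],"jaw":1},{"translation":[-145,136,0],"angular":[0,0,0],"jaw":1},{"translation":[-145,136,0],"angular":[0,0,0],"jaw":1},{"translation":[-145,136,0],"angular":[0,0,0],"jaw":1}]'
python3 - <<'E'
from h import *
np.set_printoptions(precision=1,suppress=True)
for k in range(3):
  i=ctrl.camera_info("wrist"); o=ctrl.get_obs(); a=save("wrist",f"w4{k}.png")
print(o["ee_pos"])
for l,z in [("beaker_m_center",70),("beaker_l_center",92),("petri_dish",15)]:
  for r in ctrl.look_for("wrist",l)[:2]:
    q=r["rect"]; print(l,np.round(q),round(r["score"],2),ray("wrist",(q[0]+q[2])/2,(q[1]+q[3])/2,z,i))
for x in 611,613: print(proj("wrist",[x,170,92],i),proj("wrist",[x,170+34,92],i))
E
```

```text
t: 8.65
ee_pos: [477.0, 316.0, 141.4]
orientation: [2.219, 2.224, 0.001]
ft_force: [0.2, 0.3, -0.6]
width: 88.0
grasp_force: 0.0
t: 9.65
ee_pos: [612.2, 172.0, 140.1]
orientation: [-2.218, -2.225, 0.001]
ft_force: [-0.4, 0.3, 0.1]
width: 87.7
grasp_force: 0.0
[612.5 172.1 140.2]
beaker_m_center [  4.   3. 121.  45.] 0.85 [489.2 292.5  70. ]
beaker_l_center [317. 251. 390. 376.] 0.72 [686.6  92.4  92. ]
beaker_l_center [206. 145. 303. 262.] 0.71 [612.4 179.2  92. ]
petri_dish [120.  75. 185. 145.] 0.68 [525.6 236.8  15. ]
petri_dish [114. 348. 361. 384.] 0.59 [594.  -31.3  15. ]
[252.6 216.2] [252.6 167.3]
[255.5 216.2] [255.7 167.4]
```

View pics/w42.png

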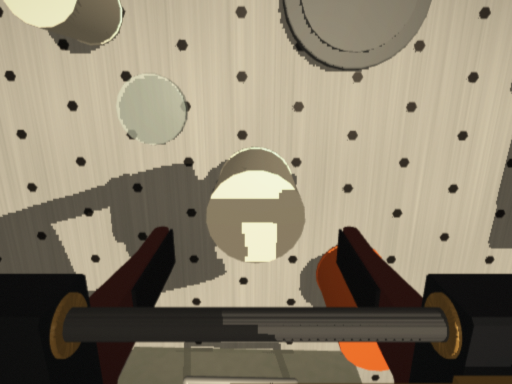

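L's top centred at (255,216) → (613, 170), midway between fingers; orange look-alike at (360,330) is clear of the right finger.

```bash
python3 -m creep '[{"translation":[-2,0.5,25],"angular":[0,0,0],"jaw":1},{"translation":[-2,0.5,50],"angular":[0,0,0],"jaw":1},{"translation":[-2,0.5,75],"angular":[0,0,0],"jaw":1},{"translation":[-2,0.5,90],"angular":[0,0,0],"jaw":1},{"translation":[-2,0.5,90],"angular":[0,0,0],"jaw":0.5},{"translation":[-2,0.5,90],"angular":[0,0,0],"jaw":0.5},{"translation":[-2,0.5,90],"angular":[0,0,0],"jaw":0.5},{"translation":[-2,0.5,90],"angular":[0,0,0],"jaw":0.5}]'
python3 -m creep '[{"translation":[0,0,0],"angular":[0,0,0],"jaw":0.5},{"translation":[0,0,-25],"angular":[0,0,0],"jaw":0.5},{"translation":[0,0,-60],"angular":[0,0,0],"jaw":0.5},{"translation":[0,0,-90],"angular":[0,0,0],"jaw":0.5},{"translation":[20,-34,-90],"angular":[0,0,0],"jaw":0.5},{"translation":[40,-68,-90],"angular":[0,0,0],"jaw":0.5},{"translation":[55,-102,-90],"angular":[0,0,0],"jaw":0.5},{"translation":[70,-136,-90],"angular":[0,0,0],"jaw":0.5}]'
python3 -m creep '[{"translation":[0,0,0],"angular":[0,0,0],"jaw":0.5},{"translation":[0,0,0],"angular":[0,0,0],"jaw":0.5},{"translation":[0,0,0],"angular":[0,0,0],"jaw":0.5},{"translation":[0,0,0],"angular":[0,0,0],"jaw":0.5},{"translation":[0,0,0],"angular":[0,0,0],"jaw":0.5},{"translation":[0,0,0],"angular":[0,0,0],"jaw":0.5},{"translation":[0,0,0],"angular":[0,0,0],"jaw":0.5},{"translation":[0,0,0],"angular":[0,0,0],"jaw":0.5}]'
python3 - <<'E'
from h import *
np.set_printoptions(precision=1,suppress=True)
i=ctrl.camera_info("wrist"); o=ctrl.get_obs(); a=save("wrist","w50.png")
print(o["ee_pos"],o["width"],o["grasp_force"])
for l,z in [("beaker_m_center",70),("petri_dish",15)]:
  for r in ctrl.look_for("wrist",l)[:2]:
    q=r["rect"]; print(l,np.round(q),round(r["score"],2),ray("wrist",(q[0]+q[2])/2,(q[1]+q[3])/2,z,i))
E
```

```text
t: 10.95
ee_pos: [614.2, 169.3, 51.0]
orientation: [2.219, 2.223, 0.002]
ft_force: [0.4, -0.4, 1.9]
width: 68.6
grasp_force: 30.0
t: 11.95
ee_pos: [476.3, 239.3, 140.2]
orientation: [-2.219, -2.223, -0.0]
ft_force: [-0.9, 1.0, -1.0]
width: 68.9
grasp_force: 30.0
t: 12.95
ee_pos: [477.5, 238.9, 140.2]
orientation: [2.219, 2.224, -0.0]
ft_force: [-0.3, -0.5, -0.7]
width: 69.0
grasp_force: 30.0
[477.5 238.9 140.2] 68.97185756435883 29.99291656538844
beaker_m_center [219.  62. 290. 136.] 0.83 [477.  313.6  70. ]
petri_dish [281. 154. 338. 216.] 0.58 [527.1 237.8  15. ]
```

View pics/w50.png

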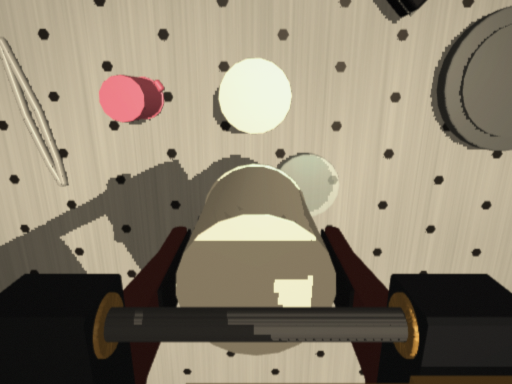

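M stands at (255,95) → about (477, 316); L held straight.

```bash
python3 -m creep '[{"translation":[25,0,0],"angular":[0,0,0],"jaw":0.5},{"translation":[50,0,0],"angular":[0,0,0],"jaw":0.5},{"translation":[76.5,0,0],"angular":[0,0,0],"jaw":0.5},{"translation":[76.5,0,0],"angular":[0,0,0],"jaw":0.5},{"translation":[76.5,0,0],"angular":[0,0,0],"jaw":0.5},{"translation":[76.5,0,20],"angular":[0,0,0],"jaw":0.5},{"translation":[76.5,0,40],"angular":[0,0,0],"jaw":0.5},{"translation":[76.5,0,60],"angular":[0,0,0],"jaw":0.5}]'
python3 -m creep '[{"translation":[0,0,10],"angular":[0,0,0],"jaw":0.5},{"translation":[0,0,20],"angular":[0,0,0],"jaw":0.5},{"translation":[0,0,28],"angular":[0,0,0],"jaw":0.5},{"translation":[0,0,29.5],"angular":[0,0,0],"jaw":0.5},{"translation":[0,0,29.5],"angular":[0,0,0],"jaw":0.5},{"translation":[0,0,29.5],"angular":[0,0,0],"jaw":0.5},{"translation":[0,0,29.5],"angular":[0,0,0],"jaw":0.5},{"translation":[0,0,29.5],"angular":[0,0,0],"jaw":0.5}]'
```

```text
t: 14.1
ee_pos: [477.4, 314.3, 79.7]
orientation: [2.22, 2.223, -0.0]
ft_force: [0.0, 0.2, -1.1]
width: 68.5
grasp_force: 30.0
t: 15.1
ee_pos: [477.5, 315.5, 51.0]
orientation: [2.219, 2.224, 0.001]
ft_force: [-1.6, -1.1, 4.9]
width: 68.8
grasp_force: 30.0
```

```bash
python3 -m creep '[{"translation":[0,0,0],"angular":[0,0,0],"jaw":1},{"translation":[0,0,0],"angular":[0,0,0],"jaw":1},{"translation":[0,0,0],"angular":[0,0,0],"jaw":1},{"translation":[0,0,0],"angular":[0,0,0],"jaw":1},{"translation":[0,0,-30],"angular":[0,0,0],"jaw":1},{"translation":[0,0,-70],"angular":[0,0,0],"jaw":1},{"translation":[-20,0,-120],"angular":[0,0,0],"jaw":1},{"translation":[-60,0,-170],"angular":[0,0,0],"jaw":1}]'
python3 - <<'E'
from h import *
save("wrist","w55.png"); print([ (np.round(r["rect"]),r["score"]) for l in ("beaker_m_center","beaker_l_center") for r in ctrl.look_for("wrist",l)])
E
python3 -m creep '[{"translation":[-57,2,-10],"angular":[0,0,0],"jaw":1},{"translation":[-114,5,-20],"angular":[0,0,0],"jaw":1},{"translation":[-171,7,-20],"angular":[0,0,0],"jaw":1},{"translation":[-228,10,-20],"angular":[0,0,0],"jaw":1},{"translation":[-285,12,-20],"angular":[0,0,0],"jaw":1},{"translation":[-342,15,-20],"angular":[0,0,0],"jaw":1},{"translation":[-380,17,-20],"angular":[0,0,0],"jaw":1},{"translation":[-415,19,-20],"angular":[0,0,0],"jaw":1}]'
python3 -m creep '[{"translation":[0,0,0],"angular":[0,0,0],"jaw":1},{"translation":[0,0,0],"angular":[0,0,0],"jaw":1},{"translation":[0,0,0],"angular":[0,0,0],"jaw":1},{"translation":[0,0,0],"angular":[0,0,0],"jaw":1},{"translation":[0,0,0],"angular":[0,0,0],"jaw":1},{"translation":[0,0,0],"angular":[0,0,0],"jaw":1},{"translation":[0,0,0],"angular":[0,0,0],"jaw":1},{"translation":[0,0,0],"angular":[0,0,0],"jaw":1}]'
python3 - <<'E'
from h import *
np.set_printoptions(precision=3,suppress=True)
i=ctrl.camera_info("wrist"); o=ctrl.get_obs(); a=save("wrist","w60.png")
b=cv2.imread("pics/w55.png")
cv2.imwrite("pics/w6both.png",np.vstack([a[:,:,::-1],b])[:, :][:768]) 
cv2.imwrite("pics/w6both.png",cv2.resize(np.vstack([a[:,:,::-1],b]),None,fx=.78,fy=.78))
print(o["ee_pos"],R.from_rotvec(o["orientation"]).as_matrix())
for l in ("lid_handle","release_top"): print(l,[(np.round(r["rect"]),r["score"]) for r in ctrl.look_for("wrist",l)])
for p in [[497,-101,159],[497.5,-214,159],[455,-157,125]]: print(proj("wrist",p,i))
E
```

```text
t: 16.1
ee_pos: [477.5, 256.5, 221.0]
orientation: [2.217, 2.226, 0.001]
ft_force: [0.4, -0.5, 0.4]
width: 87.5
grasp_force: 0.0
[(array([218.,  76., 296., 154.]), 0.63), (array([413., 280., 429., 300.]), 0.47)]
t: 17.25
ee_pos: [496.9, -159.5, 237.9]
orientation: [-2.218, -2.222, 0.001]
ft_force: [1.7, 0.4, 0.7]
width: 87.9
grasp_force: 0.0
t: 18.25
ee_pos: [497.3, -158.6, 239.5]
orientation: [2.219, 2.224, -0.0]
ft_force: [0.0, -0.6, 0.6]
width: 87.8
grasp_force: 0.0
[ 497.294 -158.613  239.502] [[-0.002  1.     0.   ]
 [ 1.     0.002 -0.   ]
 [-0.     0.    -1.   ]]
lid_handle [(array([226.,   3., 512., 306.]), 0.67)]
release_top [(array([193., 169., 223., 202.]), 0.62)]
[254.484 123.095]
[254.931 263.068]
[206.272 185.12 ]
```

View pics/w6both.png

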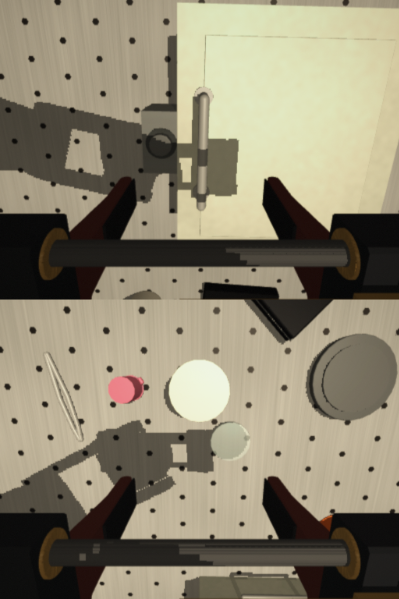

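Upper: handle bar runs from about (262,120) to (258,266) px, button at (205,185). Lower: nested beaker shows as one large disc (255,115 px), petri dish undisturbed.

```bash
python3 - <<'E'
from h import *
np.set_printoptions(precision=1,suppress=True)
a=cv2.imread("pics/w60.png"); g=cv2.cvtColor(a,cv2.COLOR_BGR2GRAY).astype(int)
for v in (135,150,165,175,230,245): print(v,g[v,244:280].tolist())
for u,v in [(262,120),(258.5,264),(261,150),(259,245),(205,185)]: print(ray("wrist",u,v,159 if u>220 else 125))
E
```

```text
135 [216, 215, 201, 113, 95, 95, 95, 95, 94, 94, 87, 85, 107, 126, 139, 150, 162, 184, 193, 184, 164, 153, 139, 133, 167, 221, 224, 224, 224, 225, 225, 226, 225, 225, 225, 224]
150 [217, 217, 202, 114, 94, 95, 95, 94, 92, 90, 78, 93, 116, 133, 144, 154, 169, 188, 186, 173, 158, 146, 135, 149, 216, 224, 224, 225, 225, 225, 225, 225, 225, 225, 225, 225]
165 [211, 196, 111, 92, 93, 94, 93, 93, 94, 91, 80, 102, 123, 137, 148, 158, 173, 182, 179, 164, 153, 140, 138, 176, 220, 224, 224, 224, 224, 224, 224, 224, 223, 223, 223, 222]
175 [207, 192, 108, 91, 91, 92, 91, 92, 92, 89, 84, 107, 125, 142, 150, 161, 176, 180, 172, 160, 150, 136, 141, 193, 221, 224, 224, 224, 223, 223, 223, 223, 223, 223, 223, 222]
230 [187, 107, 92, 91, 91, 91, 92, 90, 83, 92, 115, 133, 145, 154, 161, 169, 169, 162, 152, 138, 119, 94, 98, 100, 100, 100, 100, 100, 101, 101, 101, 101, 100, 100, 99, 100]
245 [186, 107, 88, 73, 72, 71, 70, 71, 71, 100, 123, 139, 148, 157, 164, 169, 165, 157, 145, 126, 95, 74, 72, 73, 81, 98, 100, 99, 98, 99, 99, 98, 98, 98, 97, 99]
[502.4 -98.8 159. ]
[ 500.4 -214.9  159. ]
[ 501.8 -120.6  159. ]
[ 500.7 -197.7  159. ]
[ 453.9 -156.9  125. ]
```

```bash
python3 -m creep '[{"translation":[1.5,4,0],"angular":[0,0,0.015],"jaw":0.5},{"translation":[1.5,4,25],"angular":[0,0,0.015],"jaw":0.5},{"translation":[1.5,4,50],"angular":[0,0,0.015],"jaw":0.5},{"translation":[1.5,4,75],"angular":[0,0,0.015],"jaw":0.5},{"translation":[1.5,4,97],"angular":[0,0,0.015],"jaw":0.5},{"translation":[1.5,4,97],"angular":[0,0,0.015],"jaw":0.5},{"translation":[1.5,4,97],"angular":[0,0,0.015],"jaw":0.5},{"translation":[1.5,4,97],"angular":[0,0,0.015],"jaw":0.5}]'
python3 -m creep '[{"translation":[0,0,0],"angular":[0,0,0],"jaw":0},{"translation":[0,0,0],"angular":[0,0,0],"jaw":0},{"translation":[0,0,0],"angular":[0,0,0],"jaw":0},{"translation":[0,0,0],"angular":[0,0,0],"jaw":0},{"translation":[0,0,0],"angular":[0,0,0],"jaw":0},{"translation":[0,0,0],"angular":[0,0,0],"jaw":0},{"translation":[0,0,0],"angular":[0,0,0],"jaw":0},{"translation":[0,0,0],"angular":[0,0,0],"jaw":0}]'
```

```text
t: 19.4
ee_pos: [502.1, -157.3, 143.5]
orientation: [2.235, 2.206, 0.001]
ft_force: [-0.1, 0.4, 0.3]
width: 43.6
grasp_force: 0.0
t: 20.4
ee_pos: [500.4, -157.0, 142.5]
orientation: [-2.235, -2.206, 0.002]
ft_force: [-5.3, -0.9, 4.6]
width: 9.2
grasp_force: 30.0
```

```bash
python3 -m creep '[{"translation":[0,0,-1],"angular":[0,0,0],"jaw":0},{"translation":[0,0,-2],"angular":[0,0,0],"jaw":0},{"translation":[0,0.5,-3],"angular":[0,0,0],"jaw":0},{"translation":[0,0.5,-4],"angular":[0,0,0],"jaw":0},{"translation":[0,1,-5],"angular":[0,0,0],"jaw":0},{"translation":[0,1,-6],"angular":[0,0,0],"jaw":0},{"translation":[0,1,-6],"angular":[0,0,0],"jaw":0},{"translation":[0,1,-6],"angular":[0,0,0],"jaw":0}]'
```

```text
t: 21.4
ee_pos: [501.8, -157.0, 148.3]
orientation: [-2.235, -2.206, 0.001]
ft_force: [-4.7, -2.7, -3.8]
width: 9.4
grasp_force: 30.0
```

```bash
python3 -m creep '[{"translation":[0,0,-2],"angular":[0,0,0],"jaw":0},{"translation":[0,1,-4],"angular":[0,0,0],"jaw":0},{"translation":[0,1,-6],"angular":[0,0,0],"jaw":0},{"translation":[0,1.5,-8],"angular":[0,0,0],"jaw":0},{"translation":[0,2,-10],"angular":[0,0,0],"jaw":0},{"translation":[0,2,-10],"angular":[0,0,0],"jaw":0},{"translation":[0,2,-10],"angular":[0,0,0],"jaw":0},{"translation":[0,2,-10],"angular":[0,0,0],"jaw":0}]'
python3 - <<'E'
from h import *
a=save("side","s2.png"); b=save("wrist","w7.png")
cv2.imwrite("pics/lid.png",np.hstack([cv2.resize(a[120:240,150:310],None,fx=2.5,fy=2.5),cv2.resize(b,(400,300))])[:,:,::-1])
E
```

```text
t: 22.4
ee_pos: [504.6, -157.2, 158.5]
orientation: [2.236, 2.207, 0.001]
ft_force: [-0.9, -1.9, -4.6]
width: 9.3
grasp_force: 30.0
```

View pics/lid.png

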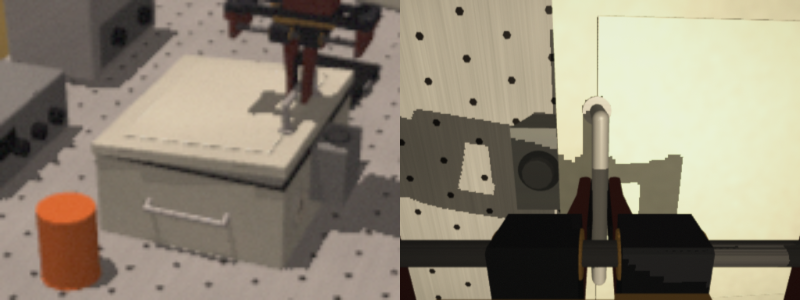

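The latch hasn't caught: the lid rose 16 mm with only ~4.6 N, and the gap under it shows (crop about (250,175)); button stays untouched. Lift along the arc.

```bash
python3 -m creep '[{"translation":[0,4.5,-13],"angular":[0,0,0],"jaw":0},{"translation":[0,9.8,-26],"angular":[0,0,0],"jaw":0},{"translation":[0,14.5,-36],"angular":[0,0,0],"jaw":0},{"translation":[0,19.8,-45.5],"angular":[0,0,0],"jaw":0},{"translation":[0,25.5,-55],"angular":[0,0,0],"jaw":0},{"translation":[0,31.8,-64],"angular":[0,0,0],"jaw":0},{"translation":[0,38.5,-73],"angular":[0,0,0],"jaw":0},{"translation":[0,45.5,-81],"angular":[0,0,0],"jaw":0}]'
```

```text
t: 23.5
ee_pos: [548.7, -158.0, 240.1]
orientation: [-2.234, -2.206, 0.004]
ft_force: [-9.3, -5.1, 0.4]
width: 9.2
grasp_force: 30.0
```

```bash
python3 -m creep '[{"translation":[0,7.5,-8],"angular":[0,0,0],"jaw":0},{"translation":[0,15.5,-16],"angular":[0,0,0],"jaw":0},{"translation":[0,24,-23],"angular":[0,0,0],"jaw":0},{"translation":[0,32.5,-30],"angular":[0,0,0],"jaw":0},{"translation":[0,41.5,-36.5],"angular":[0,0,0],"jaw":0},{"translation":[0,50.5,-42.5],"angular":[0,0,0],"jaw":0},{"translation":[0,58,-47],"angular":[0,0,0],"jaw":0},{"translation":[0,66,-51],"angular":[0,0,0],"jaw":0}]'
python3 -m creep '[{"translation":[0,0,0],"angular":[0,0,0],"jaw":0},{"translation":[0,0,0],"angular":[0,0,0],"jaw":0},{"translation":[0,0,0],"angular":[0,0,0],"jaw":0},{"translation":[0,0,0],"angular":[0,0,0],"jaw":0},{"translation":[0,0,0],"angular":[0,0,0],"jaw":0},{"translation":[0,0,0],"angular":[0,0,0],"jaw":0},{"translation":[0,0,0],"angular":[0,0,0],"jaw":0},{"translation":[0,0,0],"angular":[0,0,0],"jaw":0}]'
python3 - <<'E'
from h import *
a=save("side","s3.png"); b=save("top","t3.png")
cv2.imwrite("pics/end.png",np.hstack([cv2.resize(a,(400,300)),cv2.resize(b[100:250,120:320],(400,300))])[:,:,::-1])
print(ctrl.get_obs())
E
```

```text
t: 24.5
ee_pos: [615.3, -159.4, 293.3]
orientation: [2.235, 2.206, -0.002]
ft_force: [-10.9, -4.5, 10.6]
width: 9.0
grasp_force: 30.0
t: 25.5
ee_pos: [615.4, -159.4, 293.3]
orientation: [2.235, 2.206, -0.002]
ft_force: [-9.4, -4.7, 8.8]
width: 9.2
grasp_force: 30.0
{'t': 25.6, 'qpos': array([-0.27139316,  0.37055641,  1.5393234 , -0.00175545,  1.23104263,
       -0.25763498]), 'qvel': array([ 0.0010286 ,  0.00030021,  0.00016115, -0.00030658, -0.00075501,
        0.00118919]), 'joint_torque': array([  4.36577171, -47.63504148, -29.86305892,   2.00813368,
        -2.39506602,  -0.07176128]), 'ee_pos': array([ 615.42422606, -159.42692884,  293.26065128]), 'orientation': array([ 2.23502509e+00,  2.20577375e+00, -1.73062793e-03]), 'ft_force': array([-9.59695174, -4.31791115, 10.30840114]), 'moment': array([-0.83289762,  1.73023601, -0.07451355]), 'grasp_force': 30.008581280708313, 'width': 8.898711268748658}
```

View pics/end.png

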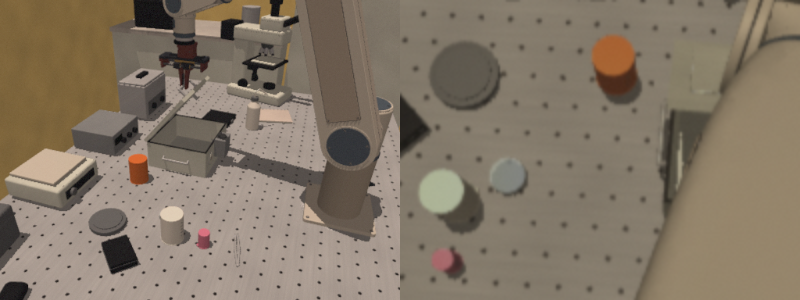

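The lid is open about 0.88 rad, held by the fingers (side view: chest open at (190,140)). The large beaker stands over the others at (172,225), and the bystanders haven't moved.

```bash
python3 -c "
from workcell import ctrl
print(ctrl.close_job())"
```

```text
the job is handed in; nothing more can be done
None
```

The beakers are nested mouth down where the smallest stood; the tug showed the latch had not caught, so I left the button alone, and the gripper is holding the lid by its handle at about 0.88 rad (50 degrees). I handed the job in at about 25.6 s, and no verdict came back.

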